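Shift the hole punch past its spring detent

ROBOT

A 7-joint arm with a two-finger parallel gripper is mounted at the origin on the work surface. World frame = base frame: x ahead of the robot, y to its left, z up, the work surface at z = 0. Lengths are in m, angles in rad, forces in N, time in s.
With the tool pointing down it reaches from about 0.375 to 0.925 m from the base axis. Payload 3.1 kg.
Tool frame: the origin (TCP) lies where the fingers leave the gripper's body, on its centre line; the fingertips stand 73 mm ahead of it and the grasp point (between the pads) lies 54 mm ahead of it (env.finger_overhang is the distance from the TCP to the fingertips, in m); z points along the fingers, y is the line along which they close (so a half turn about z gives the same grasp; the last joint's range is limited). The gripper opens to 85 mm and grips with 20 to 120 N. Pads are 22 mm wide; open, the fingers measure 114 mm over their backs; the gripper's body (76 mm by 85 mm) begins 54 mm behind the grasp point. The pads swing forward as they close: fully open they stand 13 mm farther back than shut.
Start: joints at [1.137, 0.383, 0.044, 1.598, -0.018, 1.161, -0.05], TCP at [0.214, -0.614, 0.304] pointing down, gripper open.
Joint ranges: [-2.61, 2.61], [-0.41, 2.15], [-1.48, 1.57], [0, 2.5], [-1.57, 4.71], [0.05, 1.97], [-2.85, 2.85]. Speed limits (rad/s): [2.79, 2.79, 3.14, 3.14, 3.14, 3.14, 3.14].

INTERFACE

Orientations are given as [roll, pitch, yaw] about the fixed x, y, z axes, in that order (R = Rz(yaw) Ry(pitch) Rx(roll)).
In Python, from station import get_obs, eyes, env gives the robot as it stands.
- The arm moves only by the tool arm_command, never from a script. Its argument "series" is one flat list of numbers, 7 for each row, row after row: the shift along the tool's x, y, z each as a share of 0.4 m, from -1 to 1, then the turn, a rotation vector about the tool's x, y, z each as a share of 180 degrees, from -1 to 1, then the opening, from 0 (shut) to 1 (fully open). A call has 1 to 20 rows; each row is the pose to reach, as a shift and turn from the pose commanded when the call began, along the tool's axes at that moment, turning the shorter way round; what a row does not reach only later rows make up. A row lasts 1/8 s, in which the tool goes at most 62.5 mm and 10.7 degrees, less where a joint would pass 70% of its speed; a pose out of reach is approached as far as the arm can. A call with a number of a shift or a turn outside -1 to 1 is refused whole. A call with a gripper value outside its range is refused whole. The fingers move at their own pace and stop on an object; "grip_force" is the grip in N (left out, the last holds). Time passes only in rows, so rows that repeat a pose let the fingers close. It gives the time, the measured TCP pose, the force, the opening and the grip force at its end, in the units of the state.
- get_obs(): the state, without advancing time (a new reading comes with each control period).
- eyes.read_camera(name): name is "scene" or "top" or "wrist"; returns a dict with "image" (384x512x3 uint8, blue, green, red), "fx", "fy", "cx", "cy" (pixels), "eye" and "orientation" of the camera in the world; the wrist camera has in their place "mount" (4x4, takes a point from camera to tool coordinates, whose origin is the TCP and whose axes are the flange's). Camera axes: x right, y down, z forward; pixel columns grow to the right and rows downward; lengths in m; the calibration is good to about 2 mm. A picture is of the moment at which its call begins: read the wrist's pose just before it. There is no depth.
- env.close_job(): hands the job in; it is judged then, once.
The state is a dict: "clock": time; "joint_pos": joint angles; "joint_vel": joint speeds; "joint_efforts": joint torques, N m; "ee_pos": TCP position; "tool_rot": TCP orientation; "wrist_force": force on the tool from outside, world axes, zero at the start; "torque": the same for the moment, N m; "opening": finger opening in m; "grasp_force": force on a finger pad.
Only numpy, scipy, OpenCV 4.12 (cv2) and the standard library are available. Lean on these libraries where they do the work, as an engineer would, in place of code of your own. Each camera call takes 0.05 s, during which the arm holds its last target. There are 200 camera calls.

TASK

The hole punch has to go to the other end of its punching board, but two sprung pins stand in its way. Press the long black release bar behind the punch fully down with a fingertip and, keeping it down all the way, push the punch along the rails past the pins until it is in the end bay; then let go, so that the pins spring back up behind it. Push the punch only, never lift it, and leave the pencil cup, the container and the stapler alone.

Things in the scene. Friction and masses are not known exactly. Their poses are not given: they have to be found in the camera images.
- board: Aluminium board fixed to the desk, 120 x 302 mm. Origin on the desk midway between the pins; y axis along the rails: the punch waits on the -y side and goes to +y. Spans y -190 to +112 mm. Two runners (25 to 51 mm either side of centre, top 14 mm above the desk) carry the punch; dark fences outside them (top 24 mm) guide it, 2 mm play a side. Open at the -y end.
- pins (a point): Point midway between the two steel detent pins, level with the runners' tops (14 mm above the desk). Pins at board x = +38 and -38 mm, each 12 mm (x) by 8 mm (y), 64 mm apart inside, so a finger passes between them. With the bar up they stand 6 mm above the runners.
- end_stop (a point): Centre of the face of the dark end stop, 34 mm high, at board y = +104 mm (this point 17 mm above the desk). The end bay between pins and stop is 100 mm long, the punch 90 mm: it is wholly in the bay with its origin at board y = 49 to 59 mm.
- bar_top (a point): Middle of the flat top of the black release bar between the runners, 40 mm wide, 214 mm long (board y -182 to +32 mm, this point at -75, x = 0). Top 22 mm above the desk when up, 12 mm fully down. It sinks evenly wherever it is pressed, pins with it. A finger can press it behind the punch and slide along it, between the pins, pushing the punch.
- release_bar (a joint): How far the release bar and its pins are down: 0 = up, 0.010 m = fully down on its stop. The pins are below the runners from 0.006 m. A spring brings it up when let go; about 3 N starts it down, 6 N holds it fully down.
- punch: Aluminium two-hole punch, loose on the runners, 100 mm wide (x), 90 mm long (y), 51 mm high, 0.4 to 0.75 kg, axes along the board's. Origin at the centre of its underside, 14 mm above the desk. Two feet straddle the bar (tunnel 52 mm wide, 12 mm high). The press lever on top rises from 43 mm above its underside at the back to 51 mm at the front.
- punch_back (a point): Centre of the punch's flat, upright back plate, the face to push: 45 mm behind the punch's origin (-y), 24 mm above its underside (38 mm above the desk). The plate is 100 mm wide and 24 mm high.
- pencil_cup: Turquoise ceramic pencil cup with three pencils, 74 mm across, 98 mm high (pencils to 150 mm), origin at the centre of its underside. To be left alone.
- container: Round white plastic container with a grey ribbed twist cap, 74 mm across, 66 mm high, origin at the centre of its underside. To be left alone.
- stapler: White stapler lying along its own y axis, 140 x 36 x 57 mm, origin at the centre of its underside. To be left alone.
Things that resemble listed ones, but are neither listed nor needed, are in the scene too. What is shaped like the punch but blue, red or yellow is not meant.

How it is judged:
By the outcome, as a careful person would: the job done as asked, in the order asked, and still so for the second after the job is handed in, with the robot touching nothing.
It also fails if it takes over 38 s, if anything falls off the work surface, if the arm or the gripper's body presses on something with over 40 N, if the wrist force passes 120 N, or if a joint passes its speed limit or range.

## Working session

There is one attempt and no reset: what is moved stays moved. The work goes in short steps, Python scripts to look and compute and a tool call to move; the robot and the scene stay as the last step left them, time stands still between calls to the robot, and variables do not carry over. Pictures are saved under pics/ and viewed, at most 10 in all, crops included, and the job is handed in when it is done.

Besides the shell and the picture viewer there is one more tool, called after "Request:" as name(argument=value, ...) on one line, values as JSON. arm_command: Moves the arm, as the interface text tells. Its arguments: {"type":"object","properties":{"series":{"type":"array"},"grip_force":{"type":"number"}},"required":["series"]}

```bash
mkdir -p pics; ls
python3 - <<'E'
from station import get_obs, eyes, env
import cv2, numpy as np
o=get_obs()
for k in("clock","ee_pos","tool_rot","wrist_force","opening"):print(k,o[k])
ims=[]
for n in("scene","top"):
    c=eyes.read_camera(n);cv2.imwrite(f"pics/{n}0.png",c["image"])
    print(n,c["fx"],c["fy"],c["cx"],c["cy"],c["eye"],c["orientation"])
E
```

```text
pics
clock 0.0
ee_pos [ 0.21395637 -0.61296309  0.30246776]
tool_rot [-3.13890472e+00  1.37403758e-04  3.35910960e-01]
wrist_force [-0.08533208  0.0048432  -0.56301063]
opening 0.08544871641357572
scene 466.72734685851856 466.72734685851856 258.1298550510978 198.31919419394276 [1.04606089 0.51824047 1.08390039] [-2.52856914 -0.0082434   2.43676639]
top 431.66923180844253 431.66923180844253 262.2472487623585 190.8012698849971 [ 0.30580708 -0.01421652  1.38339237] [-2.93578918  0.00390932 -1.49444429]
```

View pics/top0.png

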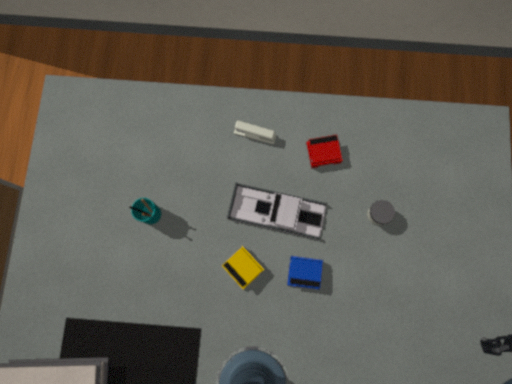

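View pics/scene0.png

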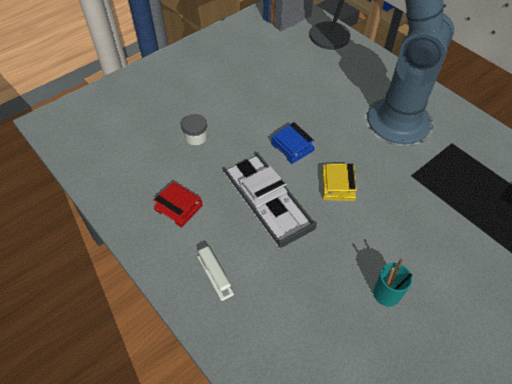

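In the top view the board lies at (230–327, 184–240) and the silver punch is on it near (288, 212). The blue (306,272), red (324,151) and yellow (243,267) punches are decoys. The dark stop looks to be at the left end, with the open end at the right. I'll confirm this in one enlarged crop and get the board's corners.

Run:
```python
import cv2, numpy as np
a=cv2.imread("pics/top0.png")[172:252,220:336]; b=cv2.imread("pics/scene0.png")[146:250,215:322]
A=cv2.resize(a,None,fx=5,fy=5,interpolation=cv2.INTER_CUBIC)[:,:580]
cv2.imwrite("pics/crop_top.png",A)
cv2.imwrite("pics/crop_scene.png",cv2.resize(b,None,fx=5,fy=5,interpolation=cv2.INTER_CUBIC))
```

```text
(no output)
```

View pics/crop_top.png

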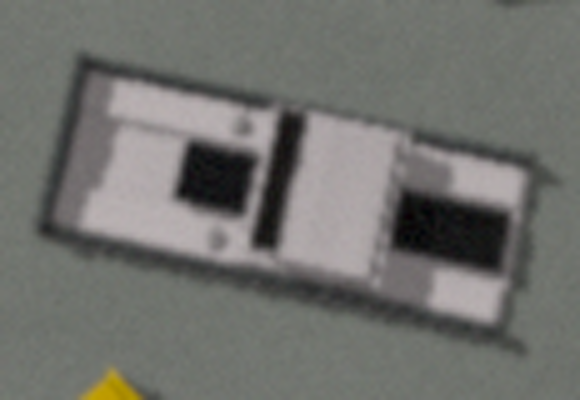

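View pics/crop_scene.png

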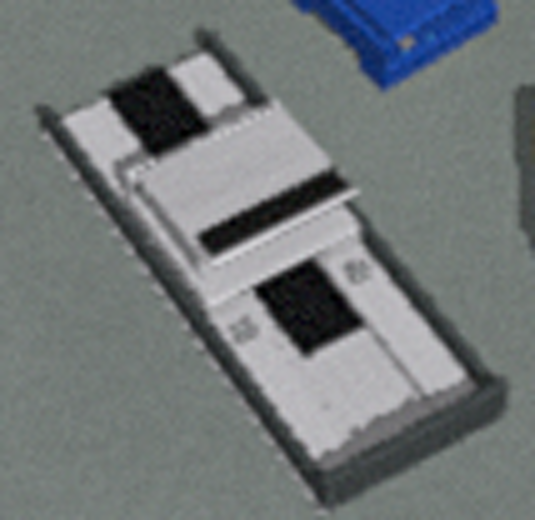

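Both crops show the silver punch on the board with its black lever grip at the front. The bar's back end is at crop-top (505,239) and its front end at (182,170). The pins are at (244,125) and (218,238), and the dark stop is at the left. This is the punch meant: it is silver and on the rails. Next I'll cast rays for the bar ends, the pins and the punch's rear top edge.

```bash
cat > h.py <<'E'
from station import get_obs, eyes, env
import numpy as np
from scipy.spatial.transform import Rotation as Ro
def rays(c,uv):
    uv=np.atleast_2d(np.float64(uv)); d=np.c_[(uv[:,0]-c["cx"])/c["fx"],(uv[:,1]-c["cy"])/c["fy"],np.ones(len(uv))]
    return np.array(c["eye"]),d@Ro.from_euler("xyz",c["orientation"]).as_matrix().T
def plane(c,uv,z):
    e,d=rays(c,uv); z=np.broadcast_to(z,len(d)); return e+d*((z-e[2])/d[:,2])[:,None]
E
python3 - <<'E'
from h import *
np.set_printoptions(precision=4,suppress=True)
f=lambda P,o:(np.array(P)+.5)/5-.5+np.array(o)
t=eyes.read_camera("top");s=eyes.read_camera("scene")
z=[.022,.022,.02,.02,.057]
T=plane(t,f([(505,239),(182,170),(244,125),(218,238),(391,205)],(220,172)),z)
S=plane(s,f([(134,80),(334,338),(244,328),(357,270),(194,142)],(215,146)),z)
for n,P in(("top",T),("scene",S)):
    print(n,P[:,:2]); d=P[1]-P[0]; L=np.linalg.norm(d[:2]); u=d/L
    print("len",L,"dir deg",np.degrees(np.arctan2(u[1],u[0])),"origin from bar",(P[0]+u*(.182*L/.214))[:2],"pins mid",P[2:4].mean(0)[:2])
    o=P[2:4].mean(0); print("rear edge y",(P[4]-o)@u)
E
```

```text
top [[ 0.5102 -0.1791]
 [ 0.539   0.029 ]
 [ 0.5717 -0.0084]
 [ 0.4974  0.0027]
 [ 0.5209 -0.1033]]
len 0.2101119654124431 dir deg 82.12027647790651 origin from bar [ 0.5347 -0.0021] pins mid [ 0.5345 -0.0028]
rear edge y -0.10138345698479748
scene [[ 0.5075 -0.1774]
 [ 0.539   0.0334]
 [ 0.5714 -0.0041]
 [ 0.4979  0.0071]
 [ 0.5279 -0.0983]]
len 0.21318458058474676 dir deg 81.49755888877473 origin from bar [0.5343 0.0019] pins mid [0.5346 0.0015]
rear edge y -0.09966487088205109
```

```bash
cat >> h.py <<'E'
def plan(p,yaw):
    o=get_obs(); R=Ro.from_euler("xyz",o["tool_rot"]); G=Ro.from_euler("xyz",[np.pi,0,yaw])
    print("shift",np.round(R.inv().apply(np.array(p)-o["ee_pos"])/.4,4),"turn",np.round((R.inv()*G).as_rotvec()/np.pi,4))
E
python3 -c "
from h import *
plan([.5152,-.1336,.18],np.radians(81.8))"
```

```text
shift [ 1.1061 -0.8834  0.3088] turn [-5.000e-04 -3.000e-04 -3.475e-01]
```

Request:
arm_command(series=[0.9, -0.72, 0.1, 0, 0, -0.3475, 0, 0.9, -0.72, 0.1, 0, 0, -0.3475, 0, 0.9, -0.72, 0.1, 0, 0, -0.3475, 0, 0.9, -0.72, 0.1, 0, 0, -0.3475, 0, 0.9, -0.72, 0.1, 0, 0, -0.3475, 0, 0.9, -0.72, 0.1, 0, 0, -0.3475, 0, 0.9, -0.72, 0.1, 0, 0, -0.3475, 0, 0.9, -0.72, 0.1, 0, 0, -0.3475, 0, 0.9, -0.72, 0.1, 0, 0, -0.3475, 0, 0.9, -0.72, 0.1, 0, 0, -0.3475, 0, 0.9, -0.72, 0.1, 0, 0, -0.3475, 0], grip_force=40)

```text
clock: 1.58
ee_pos: [0.4582, -0.2252, 0.2638]
tool_rot: [-3.141, 0.001, 1.424]
wrist_force: [-0.2, -0.7, 0.1]
opening: 0.0001
grasp_force: 0.0
```

```bash
python3 -c "
from h import *
o=get_obs();print(o['clock'],o['ee_pos'],o['tool_rot'],o['wrist_force'],o['opening'])
plan([.5152,-.1336,.18],np.radians(81.8))"
```

```text
1.575 [ 0.45815353 -0.22518806  0.26383217] [-3.14118987e+00  6.70556596e-04  1.42375757e+00] [-0.2424785  -0.69886383  0.07155053] 7.068215480885084e-05
shift [0.2475 0.1076 0.2094] turn [-0.0001  0.0002 -0.0012]
```

Request:
arm_command(series=[0.2475, 0.1076, 0.21, 0, 0, 0, 0, 0.2475, 0.1076, 0.21, 0, 0, 0, 0, 0.2475, 0.1076, 0.21, 0, 0, 0, 0, 0.2475, 0.1076, 0.21, 0, 0, 0, 0])

```text
clock: 2.08
ee_pos: [0.5155, -0.1319, 0.1793]
tool_rot: [-3.14, 0.0, 1.427]
wrist_force: [-0.4, -0.4, 0.2]
opening: 0.0002
grasp_force: 0.0
```

Run:
```python
from h import *
import cv2
o=get_obs();c=eyes.read_camera("wrist");t=eyes.read_camera("top")["image"][172:252,220:336]
print(o['clock'],o['ee_pos'],o['tool_rot'],o['wrist_force']);print(c["fx"],c["cx"],c["cy"],np.round(c["mount"],4).tolist())
cv2.imwrite("pics/w1.png",c["image"])
```

```text
2.075 [ 0.51550467 -0.13190632  0.17932558] [-3.14004324e+00  2.23592777e-04  1.42744779e+00] [-0.36129205 -0.38495691  0.24497026]
286.67049575711746 256.03523753650444 193.97278744775411 [[-0.0002, -0.9444, -0.3287, 0.0853], [1.0, -0.0001, -0.0003, 0.0013], [0.0002, -0.3287, 0.9444, -0.0692], [0.0, 0.0, 0.0, 1.0]]
```

View pics/w1.png

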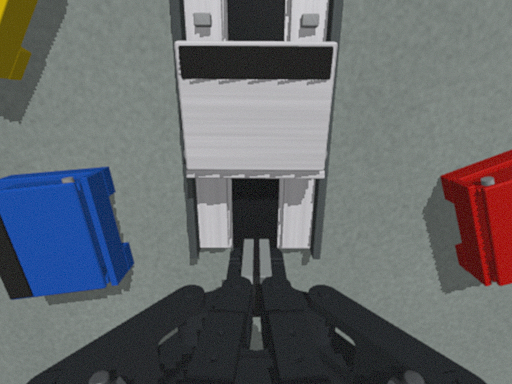

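The wrist view shows the punch's rear edge at rows 171–178 and the pins at (203,19) and (310,19). The bar lies between columns 232 and 279, and the shut fingers (about 238–282) line up with it.

Run:
```python
from h import *
np.set_printoptions(precision=4,suppress=True)
o=get_obs();c=eyes.read_camera("wrist");M=np.array(c["mount"]);R=Ro.from_euler("xyz",o["tool_rot"]).as_matrix()
c["eye"]=o["ee_pos"]+R@M[:3,3]; c["orientation"]=Ro.from_matrix(R@M[:3,:3]).as_euler("xyz")
P=plane(c,[(203,19),(310,19),(256,178),(256,171),(232,205),(279,205)],[.02,.02,.05,.057,.022,.022])[:,:2]
print(P); b=P[:2].mean(0); x=P[1]-P[0]; a=np.arctan2(x[1],x[0])+np.pi/2
print("pins mid",b,"sep",np.linalg.norm(x),"dir",np.degrees(a))
a=np.radians(81.8);u=np.array([np.cos(a),np.sin(a)]);n=np.array([u[1],-u[0]])
for p in [*P,o["ee_pos"][:2]]: print((p-b)@n,(p-b)@u)
```

```text
[[ 0.5002  0.0047]
 [ 0.5742 -0.0063]
 [ 0.5212 -0.1065]
 [ 0.5222 -0.0995]
 [ 0.4962 -0.1352]
 [ 0.5359 -0.141 ]]
pins mid [ 0.5372 -0.0008] sep 0.07484029562401177 dir 81.59589899444671
-0.037419910390493194 0.00013329906161719512
0.037419910390493194 -0.00013329906161719512
-0.0007778448864398941 -0.10691026291853484
-0.0007559182146797379 -0.09985308037438646
-0.0213465470795039 -0.13883224108614922
0.018736894267651745 -0.13899419498276244
-0.002169468454598864 -0.13473580219188128
```

Request:
arm_command(series=[0, 0.004, 0.12, 0, 0, 0, 0, 0, 0.004, 0.19, 0, 0, 0, 0, 0, 0.004, 0.21, 0, 0, 0, 0, 0, 0.004, 0.22, 0, 0, 0, 0, 0, 0.004, 0.23, 0, 0, 0, 0, 0, 0.004, 0.234, 0, 0, 0, 0, 0, 0.004, 0.234, 0, 0, 0, 0])

```text
clock: 3.1
ee_pos: [0.5182, -0.1327, 0.0873]
tool_rot: [3.14, 0.001, 1.427]
wrist_force: [-2.2, -3.1, 5.2]
opening: 0.0004
grasp_force: 2.7
```

Request:
arm_command(series=[0, 0, 0.006, 0, 0, 0, 0, 0, 0, 0.012, 0, 0, 0, 0, 0, 0, 0.012, 0, 0, 0, 0])

```text
clock: 3.48
ee_pos: [0.5185, -0.1326, 0.0844]
tool_rot: [3.141, 0.003, 1.427]
wrist_force: [-7.2, -1.6, 19.0]
opening: -0.0001
grasp_force: 9.3
```

Request:
arm_command(series=[0.02, 0, 0, 0, 0, 0, 0, 0.04, 0, 0, 0, 0, 0, 0, 0.06, 0, 0, 0, 0, 0, 0, 0.08, 0, 0, 0, 0, 0, 0, 0.1, 0, 0, 0, 0, 0, 0, 0.12, 0, 0, 0, 0, 0, 0])

```text
clock: 4.22
ee_pos: [0.5276, -0.0905, 0.0846]
tool_rot: [3.134, 0.007, 1.423]
wrist_force: [-1.5, -9.9, 12.6]
opening: 0.0
grasp_force: 7.5
```

Run:
```python
from h import *
import cv2
c=eyes.read_camera("wrist");s=eyes.read_camera("scene")["image"][130:260,195:340]
w=c["image"];cv2.imwrite("pics/w2.png",np.hstack([w[:300,60:452],cv2.resize(s,(335,300),interpolation=cv2.INTER_CUBIC)]))
o=get_obs();print(o["ee_pos"],o["wrist_force"])
```

```text
[ 0.52783524 -0.0885954   0.08463019] [-0.78692634 -7.93078036 12.43513575]
```

View pics/w2.png

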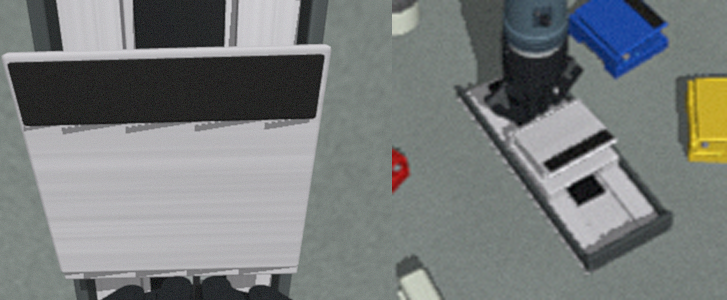

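The punch is moving: it is square on the rails, the pins are hidden below the runners, and the bar is held down at 12 N. I'll continue with a little more down-force and a 3 mm lateral correction.

Request:
arm_command(series=[0.02, -0.002, 0.003, 0, 0, 0, 0, 0.04, -0.004, 0.003, 0, 0, 0, 0, 0.06, -0.006, 0.004, 0, 0, 0, 0, 0.08, -0.007, 0.004, 0, 0, 0, 0, 0.1, -0.007, 0.004, 0, 0, 0, 0, 0.12, -0.007, 0.004, 0, 0, 0, 0, 0.14, -0.007, 0.004, 0, 0, 0, 0, 0.16, -0.007, 0.004, 0, 0, 0, 0, 0.18, -0.007, 0.004, 0, 0, 0, 0, 0.18, -0.007, 0.004, 0, 0, 0, 0])

```text
clock: 5.58
ee_pos: [0.5371, -0.0199, 0.0846]
tool_rot: [3.131, 0.009, 1.423]
wrist_force: [-1.4, -12.6, 20.7]
opening: -0.0002
grasp_force: 10.5
```

Run:
```python
from h import *
import cv2
o=get_obs();c=eyes.read_camera("wrist");t=eyes.read_camera("top")["image"][160:250,215:340];s=eyes.read_camera("scene")["image"][130:260,195:340]
M=np.array(c["mount"]);R=Ro.from_euler("xyz",o["tool_rot"]).as_matrix()
c["eye"]=o["ee_pos"]+R@M[:3,3]; c["orientation"]=Ro.from_matrix(R@M[:3,:3]).as_euler("xyz")
b=np.array([.536,-.0005]);a=np.radians(81.8);u=np.array([np.cos(a),np.sin(a)]);n=np.array([u[1],-u[0]])
q=o["ee_pos"][:2]-b;print("finger x,y",q@n,q@u,o["ee_pos"],o["tool_rot"],o["wrist_force"])
for r in (40,60,80,100,260,270,280):
  print(r,[(plane(c,[(256,r)],z)[0,:2]-b)@u for z in(.065,.057,.05)])
w=c["image"];cv2.imwrite("pics/w3.png",np.hstack([w[:300,60:452],cv2.resize(s,(335,300),interpolation=cv2.INTER_CUBIC)]))
```

```text
finger x,y 0.003838002012236407 -0.019076878100697813 [ 0.53707785 -0.01992925  0.08458141] [3.13066223 0.00867837 1.4226558 ] [ -1.4394604  -12.61222691  20.71932071]
40 [np.float64(0.08007198409772862), np.float64(0.08127516407546058), np.float64(0.08232794655597606)]
60 [np.float64(0.07509505736265575), np.float64(0.07584577172579927), np.float64(0.07650264679354984)]
80 [np.float64(0.06990062711559485), np.float64(0.07017910204278076), np.float64(0.07042276760406843)]
100 [np.float64(0.06447411670987742), np.float64(0.0642592531781122), np.float64(0.06407124758781764)]
260 [np.float64(0.010434581670441638), np.float64(0.005306840627062055), np.float64(0.0008200672141049202)]
270 [np.float64(0.006265460052250573), np.float64(0.0007586931007788868), np.float64(-0.0040597279817588235)]
280 [np.float64(0.0019797656394485125), np.float64(-0.003916625162171783), np.float64(-0.009075967113589538)]
```

View pics/w3.png

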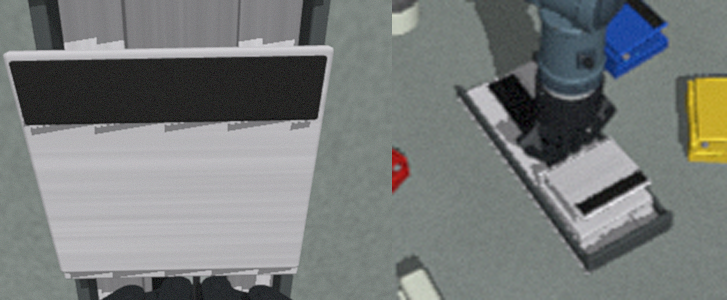

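The plate is at about board y −7 mm and has to reach about +9 mm. I'll push 17 mm more with the bar still held at 20 N.

Request:
arm_command(series=[0.015, 0, 0, 0, 0, 0, 0, 0.03, 0, 0, 0, 0, 0, 0, 0.042, 0, 0, 0, 0, 0, 0, 0.042, 0, 0, 0, 0, 0, 0, 0.042, 0, 0, 0, 0, 0, 0])

```text
clock: 6.35
ee_pos: [0.5394, -0.0039, 0.0846]
tool_rot: [3.131, 0.009, 1.422]
wrist_force: [-1.3, -14.1, 20.7]
opening: -0.0001
grasp_force: 11.0
```

Run:
```python
from h import *
import cv2
o=get_obs();c=eyes.read_camera("wrist");s=eyes.read_camera("scene")["image"][150:250,245:335];t=eyes.read_camera("top")["image"][172:252,220:320]
b=np.array([.536,-.0005]);a=np.radians(81.8);u=np.array([np.cos(a),np.sin(a)]);n=np.array([u[1],-u[0]])
q=o["ee_pos"][:2]-b;print("finger x,y",q@n,q@u,o["ee_pos"],o["tool_rot"],o["wrist_force"])
w=c["image"];cv2.imwrite("pics/w4.png",np.hstack([w[:360,60:452],cv2.resize(s,(400,360),interpolation=cv2.INTER_CUBIC)]))
```

```text
finger x,y 0.003860889304165298 -0.0029032619637056434 [ 0.53940733 -0.00392425  0.08456006] [3.13107798 0.00922528 1.4219152 ] [ -1.33180299 -14.05652084  20.73354522]
```

View pics/w4.png

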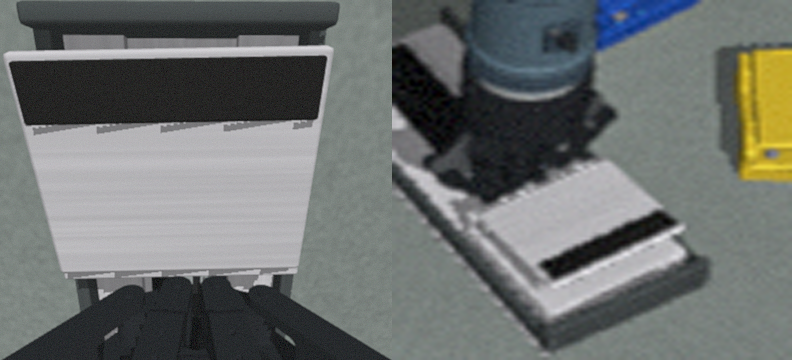

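Run:
```python
from h import *
o=get_obs();c=eyes.read_camera("wrist");M=np.array(c["mount"]);R=Ro.from_euler("xyz",o["tool_rot"]).as_matrix()
c["eye"]=o["ee_pos"]+R@M[:3,3]; c["orientation"]=Ro.from_matrix(R@M[:3,:3]).as_euler("xyz")
b=np.array([.536,-.0005]);a=np.radians(81.8);u=np.array([np.cos(a),np.sin(a)])
im=c["image"].mean(2)
print(np.round(im[0:60:1,236:276].mean(1)).astype(int).tolist())
for r,z in((2,.034),(25,.034),(47,.065),(271,.057),(276,.05)): print(r,(plane(c,[(256,r)],z)[0,:2]-b)@u)
```

```text
[126, 104, 82, 84, 82, 81, 80, 79, 80, 80, 78, 78, 78, 76, 75, 74, 74, 72, 72, 69, 63, 57, 51, 47, 44, 41, 40, 40, 40, 41, 41, 41, 40, 41, 40, 40, 38, 42, 89, 123, 130, 128, 128, 128, 128, 126, 126, 151, 189, 208, 209, 202, 196, 190, 185, 183, 182, 138, 59, 36]
2 0.11291340048967737
25 0.10574219496694776
47 0.09451512689675982
271 0.016465899033047713
276 0.00911049904384416
```

The plate is at about +8 to +9 mm, inside the 4–14 mm window. I'll nudge it 1.5 mm, back off with the bar held down, then lift.

Request:
arm_command(series=[0.004, 0, 0, 0, 0, 0, 0, 0.004, 0, 0, 0, 0, 0, 0, -0.015, 0, 0, 0, 0, 0, 0, -0.035, 0, 0, 0, 0, 0, 0, -0.05, 0, 0, 0, 0, 0, 0, -0.05, 0, 0, 0, 0, 0, 0, -0.05, 0, -0.03, 0, 0, 0, 0, -0.05, 0, -0.06, 0, 0, 0, 0, -0.05, 0, -0.12, 0, 0, 0, 0, -0.05, 0, -0.24, 0, 0, 0, 0, -0.15, 0, -0.36, 0, 0, 0, 0, -0.25, 0, -0.45, 0, 0, 0, 0, -0.35, 0, -0.45, 0, 0, 0, 0, -0.35, 0, -0.45, 0, 0, 0, 0, -0.35, 0, -0.45, 0, 0, 0, 0])

```text
clock: 8.43
ee_pos: [0.5133, -0.1337, 0.259]
tool_rot: [-3.139, -0.001, 1.427]
wrist_force: [0.2, 0.5, -0.7]
opening: 0.0003
grasp_force: 0.0
```

Run:
```python
from h import *
import cv2
o=get_obs();c=eyes.read_camera("wrist");s=eyes.read_camera("scene")["image"][150:250,225:335]
print(o["clock"],o["ee_pos"],o["wrist_force"])
w=c["image"][:260,130:390];cv2.imwrite("pics/w5.png",np.hstack([cv2.resize(w,(390,390)),cv2.resize(s,(410,390),interpolation=cv2.INTER_CUBIC)]))
```

```text
8.425 [ 0.51333998 -0.1337313   0.2590168 ] [ 0.19292031  0.50036462 -0.67493429]
```

View pics/w5.png

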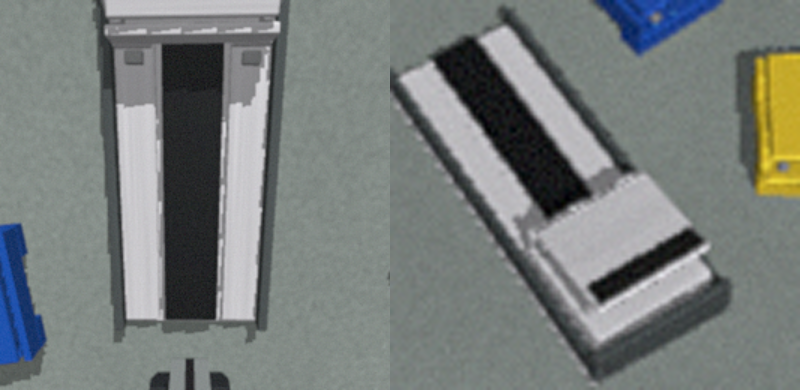

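The punch is in the end bay, and both pins stand behind it at crop (134,57) and (252,57). The arm is clear, so I'm handing in.

```bash
python3 -c "
from station import env
print(env.close_job())"
```

```text
the job is handed in; nothing more can be done
None
```

The punch is in the end bay with both pins visible behind it; I pushed it there with the bar held down, touched nothing else, and handed the job in at about 8.5 s; no verdict was returned.

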